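Spring open the long bit case

ROBOT

A 6-joint arm with a two-finger parallel gripper is mounted at the origin on a cart in front of the work surface, level with it; the furniture and walls round the work are solid. World frame = base frame: x ahead of the robot, y to its left, z up, the work surface at z = 0. Lengths are in m, angles in rad, forces in N, time in s.
With the tool pointing down it reaches from about 0.35 to 0.975 m from the base axis. Payload 4.9 kg.
Tool frame: the origin (TCP) lies between the finger pads; the fingertips stand 19 mm ahead of it and the grasp point (between the pads) is the TCP; z points along the fingers, y is the direction in which the jaws open and shut (so a half turn about z gives the same grasp; the last joint's range is limited). The gripper opens to 85 mm and grips with 20 to 120 N. Pads are 22 mm wide; open, the fingers measure 114 mm over their backs; the gripper's body (76 mm by 85 mm) begins 54 mm behind the grasp point. The pads swing forward as they close: fully open they stand 13 mm farther back than shut.
Start: joints at [-1.377, 0.053, 1.613, -0, 1.476, -0.119], TCP at [0.192, -0.595, 0.25] pointing down, gripper open.
Joint ranges: [-3.01, 3.01], [-1.01, 2.22], [0.06, 2.58], [-1.02, 4.17], [0.09, 2.62], [-3.14, 3.14]. Speed limits (rad/s): [2.57, 2.57, 3.14, 3.14, 3.14, 3.14].

INTERFACE

Orientations are given as a unit quaternion [w, x, y, z].
In Python, from plant import state, grab_frame, calibration, job_done gives the robot as it stands. The module is installed in compiled form; this text tells all that it offers.
- The arm moves only by the tool servo_tool, never from a script. Its argument "deltas" is a list that holds one entry, the list of rows, each a list of 5 numbers: the finger opening in mm, from 0 to 85.4, then the shift along the world's x, y, z in mm, then the turn about the world's z in units of 6 degrees (1.0 is 6 degrees). A call has 1 to 5 rows; each row is the pose to reach, as a shift and turn from the pose commanded when the call began; what a row does not reach only later rows make up. A row lasts 1/8 s, in which the tool goes at most 62.5 mm and 10.7 degrees, less where a joint would pass 70% of its speed; a pose out of reach is approached as far as the arm can. A call with a gripper value outside its range is refused whole. The fingers move at their own pace and stop on an object; the grip force is fixed at half the most. Time passes only in rows, so rows that repeat a pose let the fingers close. It gives the time, the measured TCP pose, the force and the opening at its end, in the units of the state.
- state(): the state, without advancing time (a new reading comes with each control period).
- grab_frame(name): name is "side" or "top"; returns the picture (400x640x3 uint8, red, green, blue); there is no depth.
- calibration(name): a dict with "intrinsics" (3x3 intrinsics, pixels), "world_from_camera" (4x4, takes a point from camera to world coordinates). Camera axes: x right, y down, z forward; pixel columns grow to the right and rows downward; lengths in m; the calibration is good to about 2 mm. A picture is of the moment at which its call begins. calibration takes no time and is no camera call.
- job_done(): hands the job in, once; it reports no verdict.
The state is a dict: "time": time; "joint_pos": joint angles; "joint_vel": joint speeds; "joint_efforts": joint torques, N m; "tool_pos": TCP position; "tool_rot": TCP orientation; "contact_force": force on the tool from outside, world axes, zero at the start; "ft_torque": the same for the moment, N m; "gripper_width": opening from 0.0 (shut) to 1.0 (fully open).
Only numpy, scipy, OpenCV 4.12 (cv2) and the standard library are available. Lean on these libraries where they do the work, as an engineer would, in place of code of your own. Each camera call takes 0.05 s, during which the arm holds its last target.

TASK

Open the longer of the two grey drill-bit cases so that its bits can be got at: press down the release tab on its front with the fingertips so that the lid springs ajar, then push the lid right over until it rests fully open. Do it by pressing and pushing only: do not pick the case up, tip it or shove it along the bench, leave the shorter case shut, and leave the things lying round about where they are.

Things in the scene. Friction and masses are not known exactly. Their poses are not given: they have to be found in the camera images.
- long_case: the longer of two grey sheet-metal drill-bit cases with aluminium lids (the one to open): 170 mm long along its y, 100 mm deep along its x, 61 mm high over the shut lid. Loose on the bench, about 1.8 kg. Origin at the centre of its underside; its -x side is the front with the release tab, its +x side carries the lid hinge, z is up
- long_tab_pad (a point): pressing point on top of the long case's steel release tab: on the centre line, 87 mm in front (-x) of the case's centre, 45 mm above its underside. The pad is 36 mm wide (y) and spans 60 to 100 mm in front of the centre; from 63 mm inward a 30 mm wide hook plate rises to 68 mm above the underside (keep the finger off it); its nose holds the lid's front edge. Moves with the tab
- long_tab (a joint): tilt of the long case's release tab, rad: 0 at rest, 0.30 fully pressed (the pressing point is then about 10 mm lower). The hook lets go of the lid at about 0.18; pressing fully takes about 4 to 5 N. It springs back when let go and need not be held once the lid is up
- long_lid_edge (a point): middle of the front edge of the long case's lid (5 mm thick, 174 mm wide), 104 mm from the hinge line; with the lid shut it lies 54 mm in front of the case's centre, 58 mm above its underside. Turns with the lid; its x axis points from this edge to the hinge
- long_lid_hinge (a point): middle of the long case's lid hinge line, which runs along the case's y: 50 mm behind (+x) the case's centre, 56 mm above its underside
- long_lid (a joint): angle of the long case's lid, rad: 0 shut, 1.85 fully open on its stop, leaning back past upright. Freed by the tab, a spring plunger lifts it to about 0.83 within a second (front edge 77 mm higher) and it stays ajar. Damped hinge; the edge takes 1 to 3 N to push. Let go short of upright (1.57) it sinks back to ajar; well past upright it sinks slowly on to the stop
- short_case: the shorter drill-bit case, to be left shut: made exactly as the long one but only 110 mm long along its y, about 1.5 kg; origin at the centre of its underside, front with the tab at -x
- short_lid (a joint): angle of the short case's lid, rad: 0 shut, 1.85 fully open
- block: small block of pale reddish wood, 45 x 70 x 28 mm; origin at the centre of its underside; a bystander, loose
- tape_roll: roll of masking tape lying flat, 99 mm across, 24 mm high; origin at the centre of its underside; a bystander, loose
- sanding_pad: sanding block, 66 x 112 x 31 mm; origin at the centre of its underside; a bystander, loose
- chisel: chisel with a wooden handle, lying, 26 x 236 x 28 mm; origin at the centre of its underside; a bystander, loose

How it is judged:
By the outcome, as a careful person would: the job done as asked, in the order asked, and still so for the second after the job is handed in, with the robot touching nothing.
It also fails if it takes over 40 s, if anything falls off the work surface, if the arm or the gripper's body presses on something with over 40 N, if the wrist force passes 120 N, or if a joint passes its speed limit or range.

## Working session

There is one attempt and no reset: what is moved stays moved. The work goes in short steps, Python scripts to look and compute and a tool call to move; the robot and the scene stay as the last step left them, time stands still between calls to the robot, and variables do not carry over. Pictures are saved under pics/ and viewed, and the job is handed in when it is done.

Besides the shell and the picture viewer there is one more tool, called after "Call:" as name(argument=value, ...), one argument or row to a line, values as JSON. servo_tool: Moves the arm, as the interface text tells. Its arguments: {"type":"object","properties":{"deltas":{"type":"array","items":{"type":"array","items":{"type":"array","items":{"type":"number"}}}}},"required":["deltas"]}

```bash
mkdir -p pics; python3 - <<'E'
from plant import *
import cv2
for n in("side","top"):
    cv2.imwrite(f"pics/{n}0.png",grab_frame(n)[:,:,::-1]); c=calibration(n); print(n,c["intrinsics"],c["world_from_camera"])
s=state();print(s["time"],s["tool_pos"],s["tool_rot"],s["contact_force"],s["gripper_width"])
E
```

```text
side [[441.53728002   0.         322.0391801 ]
 [  0.         441.53728002 201.00620122]
 [  0.           0.           1.        ]] [[-0.91636309 -0.25018742  0.31254591  0.11665648]
 [-0.40009509  0.60005286 -0.69271963  0.97366825]
 [-0.01423433 -0.75983079 -0.64996505  0.87736127]
 [ 0.          0.          0.          1.        ]]
top [[486.34583611   0.         321.53004416]
 [  0.         486.34583611 196.00530477]
 [  0.           0.           1.        ]] [[-0.02281588 -0.99265638  0.1187971   0.32194786]
 [-0.99963328  0.02438548  0.01177546  0.10987519]
 [-0.01458591 -0.11848487 -0.99284872  1.61604215]
 [ 0.          0.          0.          1.        ]]
0.1 [ 0.19222448 -0.59413315  0.24914644] [-9.76010946e-04  9.87794495e-01  1.55759696e-01 -3.05016362e-05] [-0.47679516 -0.34757778 -0.04692455] 0.9993115259680501
```

View pics/top0.png

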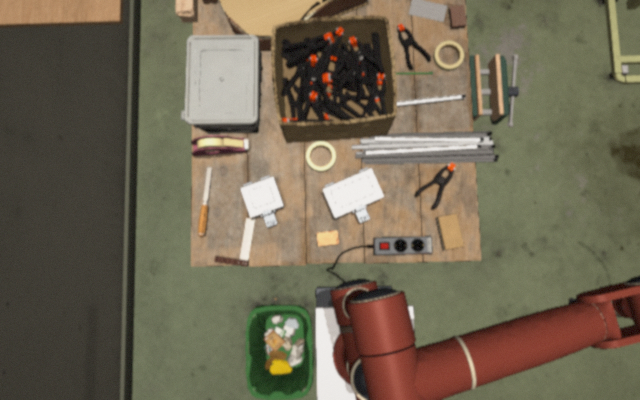

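View pics/side0.png

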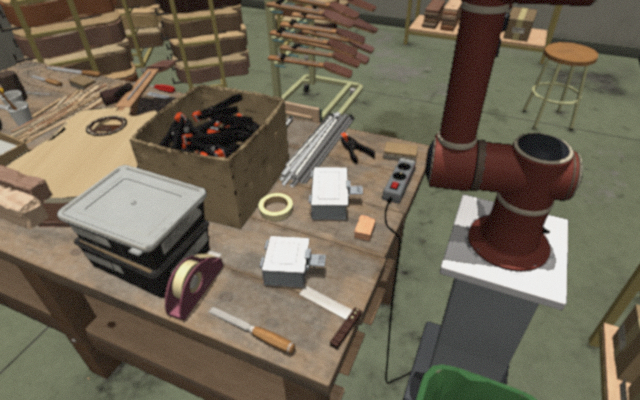

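```bash
python3 - <<'E'
import cv2
a=cv2.imread("pics/top0.png")[155:255,230:390]; cv2.imwrite("pics/topz.png",cv2.resize(a,None,fx=5,fy=5,interpolation=cv2.INTER_CUBIC))
a=cv2.imread("pics/side0.png")[155:245,290:390]; cv2.imwrite("pics/sidez.png",cv2.resize(a,None,fx=6,fy=6,interpolation=cv2.INTER_CUBIC))
E
```

```text
(no output)
```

View pics/topz.png

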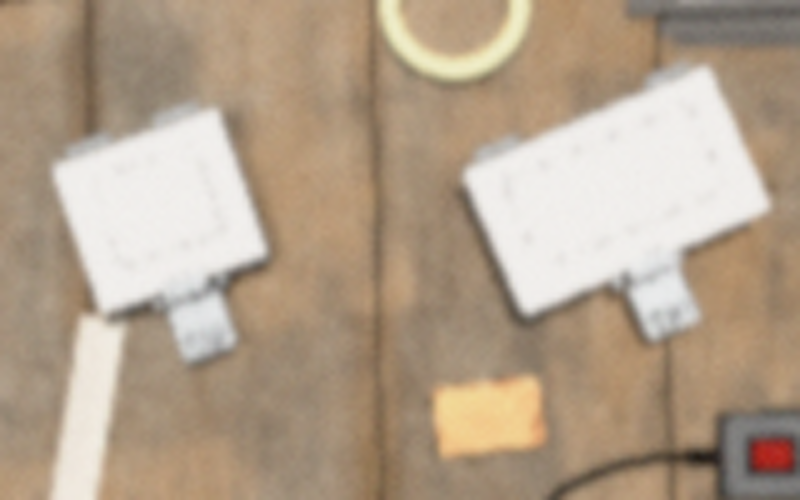

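View pics/sidez.png

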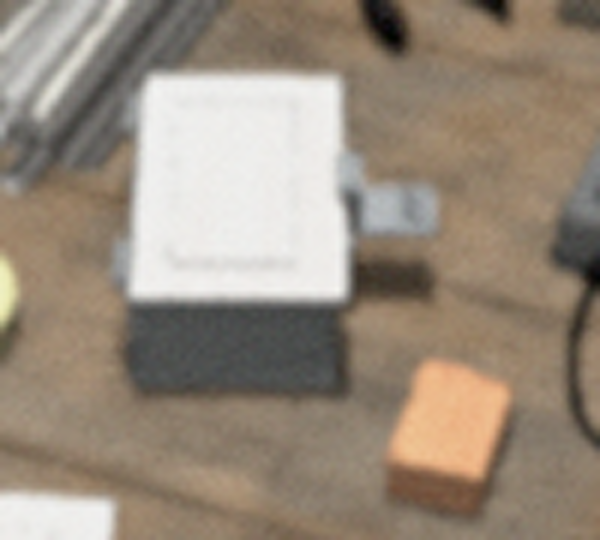

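```bash
cat > h.py <<'E'
import numpy as np
from plant import *
def proj(n,P):
    c=calibration(n);T=np.linalg.inv(c["world_from_camera"]);p=np.atleast_2d(P)@T[:3,:3].T+T[:3,3]
    q=p@np.array(c["intrinsics"]).T; return q[:,:2]/q[:,2:]
def W(p,L):
    c,s=np.cos(p[2]),np.sin(p[2]);L=np.atleast_2d(L)
    return np.c_[p[0]+c*L[:,0]-s*L[:,1],p[1]+s*L[:,0]+c*L[:,1],L[:,2]]
E
python3 - <<'E'
from h import *
from scipy.optimize import least_squares
f=lambda z,a,k,o:(np.array(a)+.5)/k-.5+np.array(o)
b=.052
L=np.array([[b,.087,.061],[b,-.087,.061],[-.054,-.087,.061],[-.054,.087,.061]])
tab=np.array([[-.1,.018,.045],[-.1,-.018,.045]])
t=f(0,[(465,178),(710,68),(770,208),(525,318),(657,343),(700,322)],5,(230,155))
s=f(0,[(128,300),(148,72),(340,75),(350,300),(437,235),(437,187)],6,(290,155))
M=np.r_[L,tab]
def r(p,w):
    o=[]
    if 't' in w:o.append(proj("top",W(p,M))-t)
    if 's' in w:o.append(proj("side",W(p,M))-s)
    return np.concatenate(o).ravel()
for w in('t','s','ts'):
    q=least_squares(r,[.5,0,-.4],args=(w,));print(w,q.x,np.degrees(q.x[2]),np.round(q.fun.reshape(-1,2),1).tolist())
p=q.x
for n,l in dict(pad=[-.087,0,.045],edge=[-.054,0,.058],hinge=[.05,0,.056]).items(): print(n,W(p,[l]))
import scipy.spatial.transform as S
print(S.Rotation.from_quat(np.roll(state()["tool_rot"],-1)).as_matrix())
E
```

```text
t [0.51629434 0.02698318 0.39301863] 22.518309017676962 [[-0.9, -1.3], [-0.8, -0.9], [0.9, 0.8], [0.5, 0.7], [-0.7, 0.4], [0.9, 0.1]]
s [0.51865626 0.02805623 0.38079014] 21.817667822455306 [[-0.6, -0.6], [-1.1, 0.9], [0.9, 0.6], [-0.0, -0.3], [0.6, -0.5], [0.2, -0.1]]
ts [0.51762733 0.02746379 0.38699202] 22.173009599504294 [[-1.0, -1.9], [-0.8, -1.2], [0.8, 0.6], [0.1, 0.2], [-1.0, 0.1], [0.6, -0.2], [0.0, -0.6], [-0.9, 0.9], [1.1, 0.5], [0.6, -0.4], [1.1, -0.7], [0.5, -0.3]]
pad [[ 0.43706112 -0.00537041  0.045     ]]
edge [[0.46762071 0.00708394 0.058     ]]
hinge [[0.56392976 0.04633402 0.056     ]]
[[ 9.51477832e-01  3.07717082e-01 -3.64305034e-04]
 [ 3.07717201e-01 -9.51475929e-01  1.91869463e-03]
 [ 2.43787641e-04 -1.93769833e-03 -9.99998093e-01]]
```

Call:
servo_tool(
  deltas=[
    [[0,20,50,0,0],[0,42,103,0,0.3],[0,64,156,0,0.7],[0,86,210,0,0.7],[0,108,264,0,0.7]],
  ],
)

```text
time: 0.72
tool_pos: [0.3006, -0.3287, 0.2498]
tool_rot: [-0.0, 0.981, 0.192, 0.0]
contact_force: [0.6, 0.2, -0.1]
gripper_width: 0.001
```

Call:
servo_tool(
  deltas=[
    [[0,22,54,0,0],[0,44,108,0,0],[0,66,162,0,0],[0,88,216,0,0],[0,110,270,0,0]],
  ],
)

```text
time: 1.35
tool_pos: [0.4105, -0.0587, 0.2501]
tool_rot: [0.0, 0.981, 0.192, 0.0]
contact_force: [0.7, 0.3, -0.1]
gripper_width: 0.007
```

Call:
servo_tool(
  deltas=[
    [[0,24,52,0,0],[0,24,52,-55,0],[0,24,52,-110,0],[0,24,52,-150,0],[0,24,52,-150,0]],
  ],
)

```text
time: 1.98
tool_pos: [0.431, -0.008, 0.0964]
tool_rot: [-0.002, 0.981, 0.192, -0.004]
contact_force: [-0.6, 0.4, 0.5]
gripper_width: -0.004
```

```bash
cat > snap.py <<'E'
from h import *
import cv2,sys
k=sys.argv[1]
a=cv2.resize(grab_frame("side")[130:260,260:420,::-1],None,fx=4,fy=4,interpolation=cv2.INTER_CUBIC)
cv2.imwrite(f"pics/s{k}.png",a)
s=state();print(s["time"],s["tool_pos"],s["contact_force"])
E
python3 snap.py 1
```

```text
2.025 [ 0.43321019 -0.00843189  0.09927923] [ 0.96113394 -0.55319203  1.02130033]
```

View pics/s1.png

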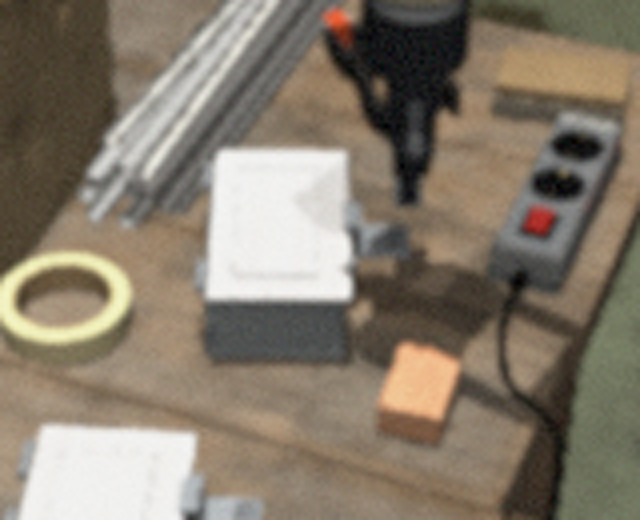

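```bash
python3 - <<'E'
from h import *
s=state();t=s["tool_pos"]
z=lambda P:((proj("side",P)-[260,130]+.5)*4).round(0).tolist()
print(z([[t[0],t[1],t[2]-.019],[t[0],t[1],t[2]-.03],[t[0],t[1],.045]]))
p=[.5176,.0275,.387]
print(z(W(p,[[-.1,.018,.045],[-.1,-.018,.045],[-.08,0,.045],[-.09,0,.045],[-.063,0,.068]])))
E
```

```text
[[406.0, 200.0], [405.0, 212.0], [404.0, 238.0]]
[[416.0, 254.0], [414.0, 224.0], [388.0, 239.0], [401.0, 239.0], [366.0, 215.0]]
```

Call:
servo_tool(
  deltas=[
    [[0,1,1,-20,0],[0,1,1,-30,0],[0,1,1,-35,0],[0,1,1,-38,0],[0,1,1,-40,0]],
  ],
)

```text
time: 2.65
tool_pos: [0.4355, -0.008, 0.061]
tool_rot: [0.0, 0.981, 0.192, -0.0]
contact_force: [-2.9, -1.3, 3.0]
gripper_width: 0.003
```

Call:
servo_tool(
  deltas=[
    [[0,0,0,-2,0],[0,0,0,-4,0],[0,0,0,-6,0],[0,0,0,-7,0],[0,0,0,-7,0]],
  ],
)

```text
time: 3.28
tool_pos: [0.4355, -0.008, 0.0546]
tool_rot: [0.0, 0.981, 0.192, -0.001]
contact_force: [-8.7, -2.4, 14.0]
gripper_width: -0.002
```

```bash
python3 snap.py 2
```

```text
3.325 [ 0.4354828  -0.00801637  0.0546131 ] [-7.53843974 -3.15873647 13.08820604]
```

View pics/s2.png

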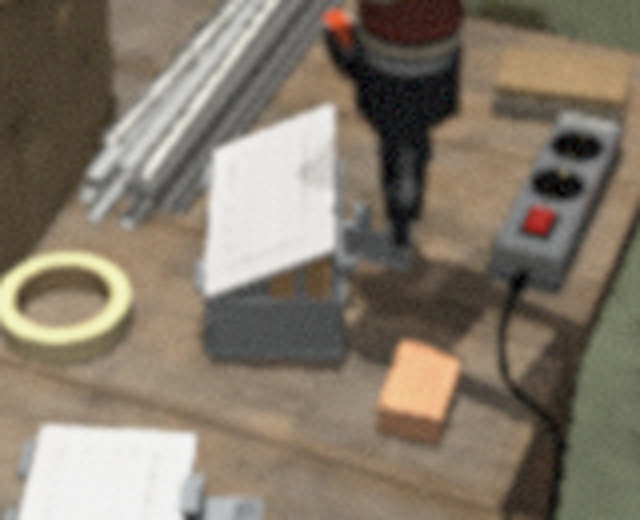

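Call:
servo_tool(
  deltas=[
    [[0,0,0,2,0],[0,0,0,2,0],[0,0,0,2,0],[0,0,0,2,0]],
  ],
)

```text
time: 3.82
tool_pos: [0.4353, -0.0078, 0.0552]
tool_rot: [0.0, 0.981, 0.192, -0.0]
contact_force: [-3.3, -3.8, 4.4]
gripper_width: 0.0
```

```bash
python3 snap.py 3
```

```text
3.875 [ 0.43536814 -0.00783113  0.05527699] [-2.95564432 -3.33213623  2.20224383]
```

View pics/s3.png

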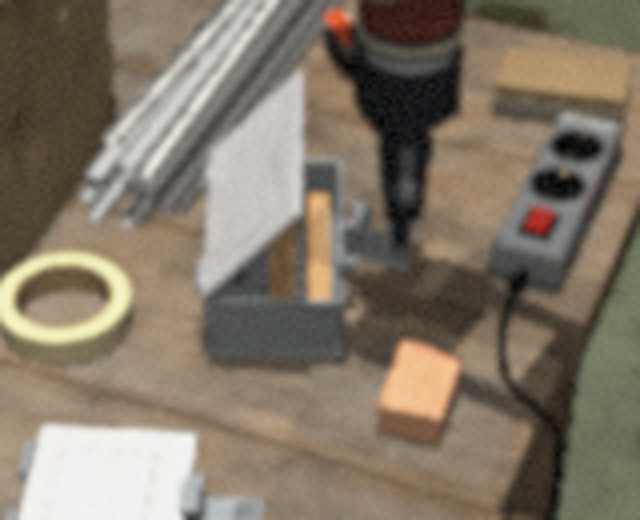

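Call:
servo_tool(
  deltas=[
    [[0,0,0,30,0],[0,0,0,75,0],[0,18,8,75,0],[0,37,15,75,0],[0,42,17,75,0]],
  ],
)

```text
time: 4.5
tool_pos: [0.4781, 0.0102, 0.1301]
tool_rot: [-0.001, 0.981, 0.192, 0.001]
contact_force: [-0.3, 0.8, -0.1]
gripper_width: -0.001
```

Call:
servo_tool(
  deltas=[
    [[0,6,2,0,0],[0,11,4,0,0],[0,17,7,0,0],[0,22,9,0,0],[0,26,11,0,0]],
  ],
)

```text
time: 5.12
tool_pos: [0.5036, 0.0204, 0.1304]
tool_rot: [0.0, 0.981, 0.192, -0.0]
contact_force: [0.1, 0.2, 0.7]
gripper_width: -0.001
```

```bash
python3 snap.py 4
```

```text
5.175 [0.50401384 0.02057786 0.13047077] [-0.3293214  -1.55857951  0.45113115]
```

View pics/s4.png

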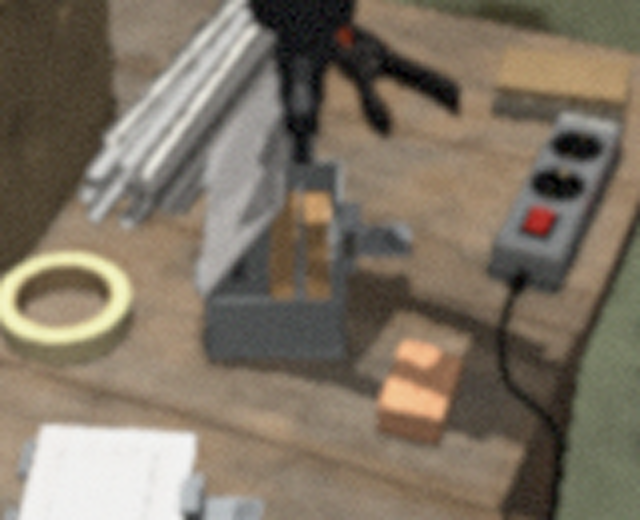

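Call:
servo_tool(
  deltas=[
    [[0,6,2,0,0],[0,11,4,0,0],[0,17,7,0,0],[0,22,9,0,0],[0,28,11,0,0]],
  ],
)

```text
time: 5.8
tool_pos: [0.5348, 0.0322, 0.1368]
tool_rot: [-0.0, 0.981, 0.192, 0.004]
contact_force: [-9.4, 5.4, 28.8]
gripper_width: -0.003
```

Call:
servo_tool(
  deltas=[
    [[0,5,2,0,0],[0,9,4,0,0],[0,14,6,0,0],[0,18,7,0,0],[0,20,8,0,0]],
  ],
)

```text
time: 6.42
tool_pos: [0.5562, 0.0396, 0.1363]
tool_rot: [0.001, 0.981, 0.192, 0.006]
contact_force: [-0.1, 0.2, 15.9]
gripper_width: -0.004
```

```bash
python3 snap.py 5
```

```text
6.475 [0.55625271 0.03961765 0.13616535] [ 1.60360142 -0.60447044  3.32389804]
```

View pics/s5.png

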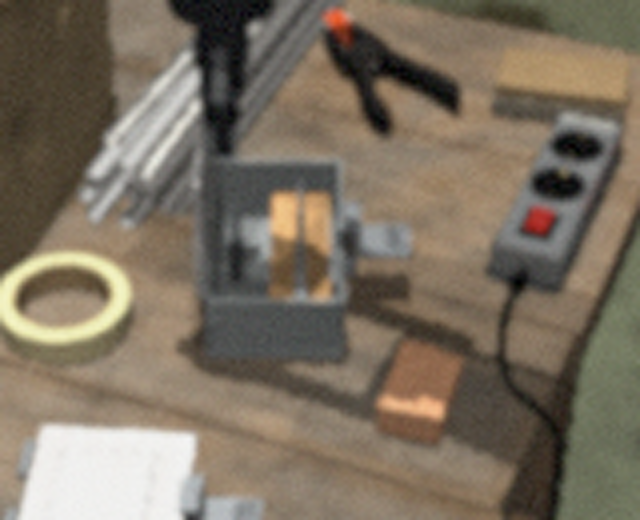

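Call:
servo_tool(
  deltas=[
    [[0,0,0,8,0],[0,2,1,16,0],[0,5,2,16,0],[0,8,3,16,0],[0,10,4,16,0]],
  ],
)

```text
time: 7.1
tool_pos: [0.5612, 0.0434, 0.1456]
tool_rot: [-0.0, 0.981, 0.192, -0.001]
contact_force: [0.1, -0.0, -0.8]
gripper_width: -0.003
```

```bash
python3 snap.py 6
```

```text
7.15 [0.56136241 0.04349088 0.14574444] [0.12852603 0.02964432 0.07958   ]
```

View pics/s6.png

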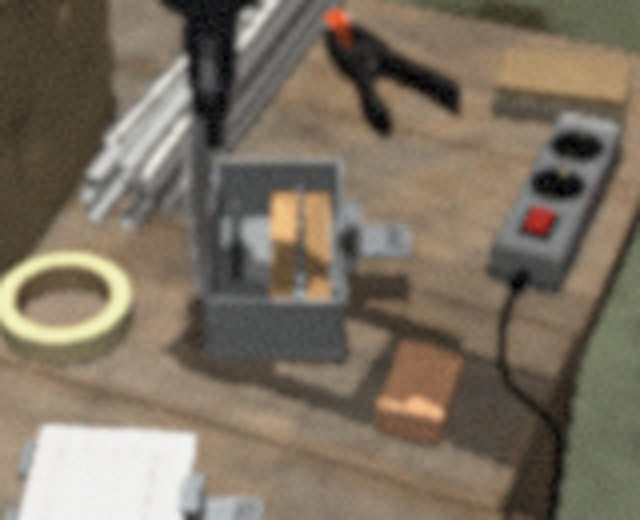

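Call:
servo_tool(
  deltas=[
    [[0,2,1,0,0],[0,4,2,0,0],[0,6,2,0,0],[0,7,3,0,0],[0,7,3,0,0]],
  ],
)

```text
time: 7.78
tool_pos: [0.5684, 0.0464, 0.1464]
tool_rot: [-0.0, 0.981, 0.192, 0.0]
contact_force: [-0.6, 0.5, 0.1]
gripper_width: -0.005
```

Call:
servo_tool(
  deltas=[
    [[0,-18,-7,5,0],[0,-40,-16,30,0],[0,-70,-29,60,0],[0,-110,-60,100,0],[0,-140,-110,120,0]],
  ],
)

```text
time: 8.4
tool_pos: [0.4282, -0.0631, 0.2685]
tool_rot: [0.001, 0.981, 0.193, 0.002]
contact_force: [0.9, -0.2, 0.6]
gripper_width: 0.002
```

```bash
python3 snap.py 7
```

```text
8.45 [ 0.42669843 -0.06865555  0.27111747] [ 3.46615785 -3.53134829  1.89260089]
```

View pics/s7.png

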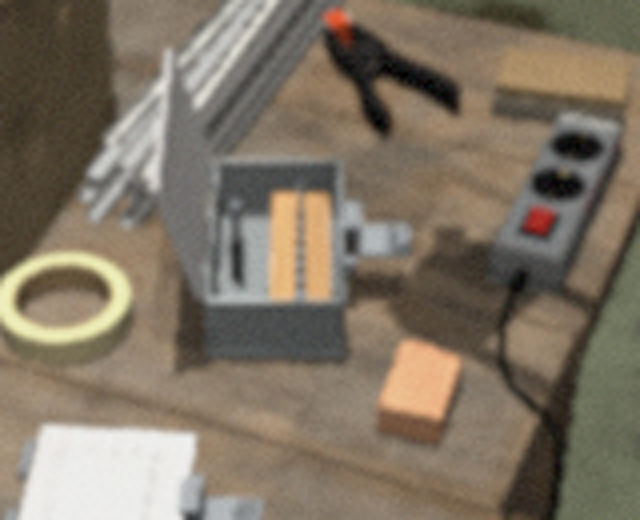

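Call:
servo_tool(
  deltas=[
    [[0,-10,-50,0,0],[0,-20,-100,0,0],[0,-30,-150,0,0],[0,-40,-200,0,0],[0,-40,-200,0,0]],
  ],
)

```text
time: 9.07
tool_pos: [0.3878, -0.2653, 0.2659]
tool_rot: [-0.0, 0.982, 0.189, -0.0]
contact_force: [-0.4, 0.9, 0.2]
gripper_width: 0.0
```

Call:
servo_tool(
  deltas=[
    [[0,0,0,0,0],[0,0,0,0,0],[0,0,0,0,0],[0,0,0,0,0],[0,0,0,0,0]],
  ],
)

```text
time: 9.7
tool_pos: [0.3889, -0.2626, 0.266]
tool_rot: [0.0, 0.981, 0.192, 0.0]
contact_force: [0.7, 0.0, 0.8]
gripper_width: 0.004
```

Call:
servo_tool(
  deltas=[
    [[0,0,0,0,0],[0,0,0,0,0],[0,0,0,0,0],[0,0,0,0,0],[0,0,0,0,0]],
  ],
)

```text
time: 10.32
tool_pos: [0.3888, -0.2629, 0.266]
tool_rot: [0.0, 0.981, 0.192, 0.0]
contact_force: [0.0, -0.6, 0.5]
gripper_width: 0.002
```

```bash
python3 snap.py 8; python3 - <<'E'
from h import *
import cv2
a=cv2.imread("pics/top0.png")[130:260,180:480]; b=grab_frame("top")[130:260,180:480,::-1]
cv2.imwrite("pics/cmp.png",cv2.resize(np.vstack([a,b]),None,fx=2.2,fy=2.2,interpolation=cv2.INTER_CUBIC))
p=[.5176,.0275,.387]
z=lambda P:((proj("side",P)-[260,130]+.5)*4).round(0).tolist()
for t in(1.6,1.7,1.8,1.85): print(t,z(W(p,[[.05-.104*np.cos(t),y,.058+.104*np.sin(t)] for y in(.087,-.087)])))
E
```

```text
10.375 [ 0.3887862  -0.26292633  0.26598637] [ 0.61373274 -0.0451423  -0.20489071]
1.6 [[200.0, 184.0], [210.0, 42.0]]
1.7 [[184.0, 185.0], [197.0, 43.0]]
1.8 [[169.0, 187.0], [183.0, 45.0]]
1.85 [[162.0, 189.0], [176.0, 47.0]]
```

View pics/s8.png

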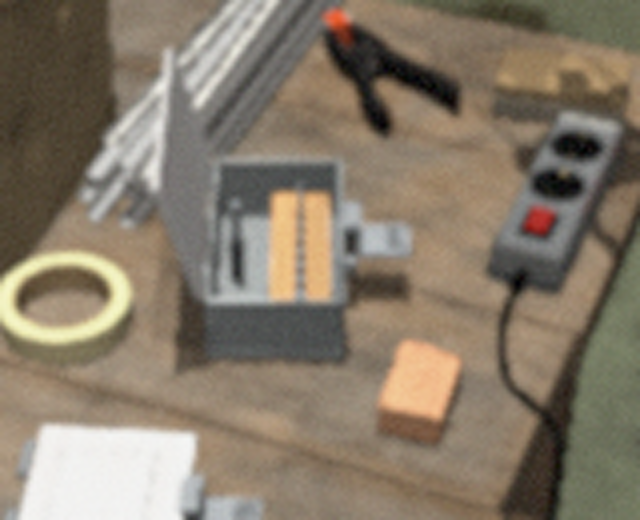

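View pics/cmp.png

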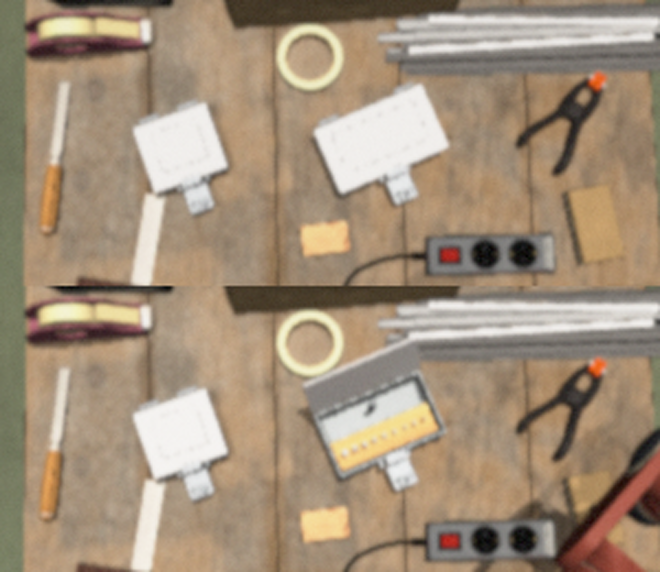

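```bash
python3 -c "
from plant import *
print(job_done())"
```

```text
the job is handed in; nothing more can be done
None
```

The long case is open. I pressed its tab with the closed fingertips, the lid sprang ajar to about 0.83 rad, and I pushed it over past upright until it rested on its stop. Then I moved the arm clear and handed the job in at about 10.4 s.

**Last checks:**
- **Lid:** in the side picture, the front edge is at pixel (163,189) in the zoomed view. The predicted position for 1.85 rad (fully open) is (162,189). It did not move between two pictures about 2 s apart.
- **Everything else:** in the before and after top pictures, the long case's tab is in the same place and the short case is still shut. The block, tape roll and chisel have not moved. The sanding pad is partly hidden by the arm in the last top picture; what shows of it is in its original place.
- **Robot:** the fingers were touching nothing, with a contact force under 1 N.

**Forces higher than the job needed:**
- **During the press:** the reading reached about 14 N vertically with the tab at its end stop.
- **During the first push:** the vertical force reached about 29 N, the highest reading at the end of any move. The lid edge was probably catching on the gripper above the fingers. That is below the 40 N limit, but I only get a reading at the end of each move and cannot rule out a brief higher peak. I raised the tool and finished the push with almost no force.

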